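# Close the vial drawers, leave the cassette drawer open

## Robot

A 6-joint arm with a two-finger parallel gripper is mounted at the origin on a cart in front of the work surface, level with it; the furniture and walls round the work are solid. World frame = base frame: x ahead of the robot, y to its left, z up, the work surface at z = 0. Lengths are in mm, angles in rad, forces in N, time in s.
With the tool pointing down it reaches from about 400 to 925 mm from the base axis. Payload 12.5 kg.
Tool frame: the origin (TCP) lies on the centre line of the jaws, within the pads' length; the fingertips stand 8 mm ahead of it and the grasp point (between the pads) lies 11 mm behind it; z points along the fingers, x is the direction in which the jaws open and shut, and the axes are right-handed (so a half turn about z gives the same grasp; the last joint's range is limited). The gripper opens to 95 mm and grips with 3 to 60 N. Pads are 20 mm wide; open, the fingers measure 119 mm over their backs; the gripper's body (75 mm by 180 mm) begins 59 mm behind the grasp point.
Start: joints at [1.148, 0.491, 1.559, -0, 1.092, -0.106], TCP at [194.688, 593.921, 222.661] pointing down, gripper open.
Joint ranges: [-3.1, 3.1], [-0.84, 2.19], [0.05, 2.79], [-1.13, 4.28], [0.06, 2.93], [-2.69, 2.69]. Speed limits (rad/s): [2.22, 2.22, 2.79, 3.14, 3.14, 3.14].

## Interface

Orientations are given as [roll, pitch, yaw] about the fixed x, y, z axes, in that order (R = Rz(yaw) Ry(pitch) Rx(roll)).
In Python, from cell import env gives the robot as it stands. The module is installed in compiled form; this text tells all that it offers.
- The arm moves only by the tool send_rows, never from a script. Its argument "moves" is a list that holds one entry, the list of rows, each a list of 6 numbers: the shift along the tool's x, y, z as a fraction of full scale, then the turn, a rotation vector about the tool's x, y, z as a fraction of full scale. A call has 1 to 12 rows; each row is the pose to reach, as a shift and turn from the pose commanded when the call began, along the tool's axes at that moment; what a row does not reach only later rows make up. Full scale, the value 1, is 0.3 m for a shift and 90 degrees for a turn. A row lasts 1/12 s, in which the tool goes at most 41.7 mm and 7.16 degrees, less where a joint would pass 70% of its speed; a pose out of reach is approached as far as the arm can. A call with a number of a shift or a turn outside -1 to 1 is refused whole. A call with a gripper value outside its range is refused whole. "grip" is the gripper's target within -1 to 1 (shut at 1, half-way at 0, fully open at -1), set as the call begins (left out, the last holds). The fingers move at their own pace and stop on an object; the grip force is fixed at half the most. Time passes only in rows, so rows that repeat a pose let the fingers close. It gives the time, the measured TCP pose, the force and the opening at its end, in the units of the state.
- env.state(): the state, without advancing time (a new reading comes with each control period).
- env.read_camera(name): name is "scene" or "top" or "wrist"; returns a dict with "image" (400x640x3 uint8, red, green, blue), "mtx" (3x3 intrinsics, pixels), "T" (4x4, takes a point from camera to world coordinates); the wrist camera has in their place "mount" (4x4, takes a point from camera to tool coordinates, whose origin is the TCP and whose axes are the tool frame's). Camera axes: x right, y up, looking along -z (the intrinsics and any distortion apply to the point x, -y, -z); pixel columns grow to the right and rows downward; lengths in mm; the calibration is good to about 2 mm. A picture is of the moment at which its call begins: read the wrist's pose just before it. There is no depth.
- env.job_done(): hands the job in, once; it reports no verdict.
Trained networks look in the newest picture that a camera, given by its name, has taken for a name from the list of things; names that differ only in an ending like _2 or _b are one class to them, and where a whole thing is asked for, a point or a joint stands for the part that bears it (a point fixed in the world has none). Each returns a list of dicts, best first, with "confidence" (0 to 1); they miss things now and then, are a little off and sometimes report something else, mostly with a low value. They report only what shows in the picture. A call takes as long as a camera call. They do not tell look-alikes from the thing itself.
- env.look_for(camera, thing): "xy" ([column, row] in pixels, amid what is visible of it).
- env.outline_of(camera, thing): "region" (400x640 bool, what is visible of it) and "xy" ([column, row] in pixels, amid what is visible of it).
The state is a dict: "t": time; "joints": joint angles; "qvel": joint speeds; "tau": joint torques, N m; "eef_pos": TCP position; "tcp_rot": TCP orientation; "ft_force": force on the tool from outside, world axes, zero at the start; "moment": the same for the moment, N m; "opening": opening from 0.0 (shut) to 1.0 (fully open).
Only numpy, scipy, OpenCV 4.12 (cv2) and the standard library are available. Lean on these libraries where they do the work, as an engineer would, in place of code of your own. Each camera call takes 0.05 s, during which the arm holds its last target. There are 200 camera calls.

## Task

All three drawers of the little bench unit stand open. Push the two that have a vial standing in them fully shut with your fingertips, gently so that the vials stay upright, and leave the drawer with the spare pump cassette standing open as it is, because the cassette is needed next. Do not grasp, lift or touch what lies in the drawers, and leave the things standing round the unit alone.

Things in the scene. Friction and masses are not known exactly. Their poses are not given: they have to be found in the camera images.
- unit: grey benchtop drawer unit, 312 mm wide (its y), 170 mm deep (its x), 84 mm high, fixed to the bench; origin: centre of its underside, x from front to back, y to the robot's left. Three drawers side by side, centres at y = +100, 0 and -100 mm, slide out of the front along its -x. Its front edge is at x = -85 mm. All three stand partly open.
- drawer_left (a joint): how far the left (+y) drawer stands open, m: 0 = shut, with its front resting against the unit; 0.13 = fully out. It stays where it is left; about 2 N moves it slowly (friction varies).
- front_left (a point): centre of the outer face of the left (+y) drawer's plain front (97 mm wide, 10 mm thick, from 10 to 78 mm above the bench; this point is 48 mm above the bench); axes as the unit's. A finger lip 60 mm wide and 5 mm thick juts 8 mm out of the face, 12 to 17 mm above the bench. The point moves with the drawer; shut, it is at x = -95 mm in the unit's frame.
- drawer_mid (a joint): how far the middle drawer stands open, m: 0 = shut, with its front resting against the unit; 0.13 = fully out. It stays where it is left; about 2 N moves it slowly (friction varies).
- front_mid (a point): centre of the outer face of the middle drawer's plain front (97 mm wide, 10 mm thick, from 10 to 78 mm above the bench; this point is 48 mm above the bench); axes as the unit's. A finger lip 60 mm wide and 5 mm thick juts 8 mm out of the face, 12 to 17 mm above the bench. The point moves with the drawer; shut, it is at x = -95 mm in the unit's frame.
- drawer_right (a joint): how far the right (-y) drawer stands open, m: 0 = shut, with its front resting against the unit; 0.13 = fully out. It stays where it is left; about 2 N moves it slowly (friction varies).
- front_right (a point): centre of the outer face of the right (-y) drawer's plain front (97 mm wide, 10 mm thick, from 10 to 78 mm above the bench; this point is 48 mm above the bench); axes as the unit's. A finger lip 60 mm wide and 5 mm thick juts 8 mm out of the face, 12 to 17 mm above the bench. The point moves with the drawer; shut, it is at x = -95 mm in the unit's frame.
- vial_a: small clear glass vial with a white cap, 27 mm diameter, 55 mm high, standing loose in one of the drawers, its axis 30 to 90 mm behind the outer face of the front; origin at the centre of its underside, z up. Drawer floor 16 mm above the bench, tray sides up to 48 mm
- vial_a_centre (a point): centre of the clear vial with the white cap, half-way up
- vial_c: small brown glass vial with a black cap, 27 mm diameter, 55 mm high, standing loose in another drawer, its axis 30 to 90 mm behind the outer face of the front; origin at the centre of its underside, z up
- vial_c_centre (a point): centre of the brown vial with the black cap, half-way up
- cassette_spare: spare pump cassette, a black block with a small orange tab, 24 x 70 x 26 mm, lying loose across the remaining drawer; origin at the centre of its underside
- cassette_spare_centre (a point): centre of the pump cassette, half-way up; its y in the unit's frame tells which drawer holds it
- tip_rack: bystander: pipette tip rack, 62 x 92 x 50 mm, on the bench to the left of the drawers; origin at the centre of its underside
- bottle_std: bystander: blue-capped bottle, 56 mm diameter, 106 mm high, on the bench to the left of the unit; origin at the centre of its underside
There are look-alikes about, which are no part of the job. Leave any purple or red look-alike of the vial_c alone.

How it is judged:
By the outcome, as a careful person would: the job done as asked, in the order asked, and still so for the second after the job is handed in, with the robot touching nothing.
It also fails if it takes over 48 s, if anything falls off the work surface, if the arm or the gripper's body presses on something with over 40 N, if the wrist force passes 120 N, or if a joint passes its speed limit or range.

## Working session

There is one attempt and no reset: what is moved stays moved. The work goes in short steps, Python scripts to look and compute and a tool call to move; the robot and the scene stay as the last step left them, time stands still between calls to the robot, and variables do not carry over. Pictures are saved under pics/ and viewed, about 8 in all and at most 12, crops included, and the job is handed in when it is done.

Besides the shell and the picture viewer there is one more tool, called after "Request:" as name([rows], argument=value, ...), one row to a line, values as JSON. send_rows: Moves the arm, as the interface text tells. Its arguments: {"type":"object","properties":{"moves":{"type":"array","items":{"type":"array","items":{"type":"array","items":{"type":"number"}}}},"grip":{"type":"number"}},"required":["moves"]}

```bash
mkdir -p pics
cat > h.py <<'E'
from cell import env
import numpy as np, cv2
def cam(n):
    c=env.read_camera(n); return c
def ray(c,xy,z):
    T=np.array(c["T"]);K=np.array(c["mtx"])
    p=np.linalg.inv(K)@[xy[0],xy[1],1]; d=T[:3,:3]@np.array([p[0],-p[1],-p[2]]); o=T[:3,3]
    return (o+d*(z-o[2])/d[2]).round(1)
def proj(c,P):
    T=np.array(c["T"]);K=np.array(c["mtx"]); q=np.linalg.inv(T)@np.append(P,1)
    u=K@[q[0],-q[1],-q[2]]; return (u[:2]/u[2]).round(1)
E
python3 - <<'E'
from h import *
s=env.state();print(s)
for n in("top","scene"):
    c=cam(n);cv2.imwrite(f"pics/{n}0.png",c["image"][...,::-1]);print(n,c.keys(),np.array(c["T"]).round(2).tolist(),np.array(c["mtx"]).tolist())
    for t,z in(("unit",84),("front_left",48),("front_mid",48),("front_right",48),("vial_a",71),("vial_c",71),("cassette_spare",42),("tip_rack",50),("bottle_std",106)):
        for d in env.look_for(n,t)[:3]: print(t,round(d["confidence"],2),np.round(d["xy"],1),ray(c,d["xy"],z))
E
```

```text
{'t': 0.0, 'joints': array([ 1.14839442e+00,  4.91570121e-01,  1.55944808e+00, -1.33008545e-05,
        1.09168410e+00, -1.05555733e-01]), 'qvel': array([-0.00063048, -0.0002032 , -0.00064456, -0.00010195,  0.00121414,
        0.00035369]), 'tau': array([ 2.12393432e-03, -6.12642002e+01, -2.58185774e+01,  6.93533476e-02,
        4.81489627e-02, -1.23583181e-04]), 'eef_pos': array([194.59216509, 593.69265065, 222.05565017]), 'tcp_rot': array([-3.14148747e+00,  1.10471608e-03,  1.25395635e+00]), 'ft_force': array([-0.03200999, -0.71652882, -0.85885156]), 'moment': array([ 0.04307627, -0.00998904,  0.0380087 ]), 'opening': 1.000391678160758}
top dict_keys(['image', 'mtx', 'T']) [[0.02, 0.99, -0.12, 425.53], [-1.0, 0.02, -0.0, 233.31], [0.0, 0.12, 0.99, 1225.67], [0.0, 0.0, 0.0, 1.0]] [[497.70479462339557, 0.0, 314.4676458272198], [0.0, 497.70479462339557, 206.4600763691295], [0.0, 0.0, 1.0]]
unit 0.85 [343.4 155.6] [690.3 169.1  84. ]
front_left 0.66 [295.7 211.3] [561.2 279.2  48. ]
front_mid 0.69 [338.9 212.1] [561.1 176.3  48. ]
front_mid 0.27 [230.9 255.9] [452.7 429.4  48. ]
front_
[... 850 characters left out ...]
81.2 191.1] [681.6 131.7  84. ]
unit 0.67 [304.9 201.5] [543.4 244.7  84. ]
front_left 0.84 [297.8 200.5] [561.5 283.7  48. ]
front_mid 0.91 [329.6 225.7] [547.8 176.6  48. ]
front_right 0.78 [370. 251.] [547.   68.2  48. ]
front_right 0.25 [335.6 224.3] [559.6 168.8  48. ]
vial_a 0.78 [326.8 268.4] [442.5 101.5  71. ]
vial_a 0.7 [264.7 193.5] [512.7 342.5  71. ]
vial_a 0.57 [360.7 287.8] [449.2  26.5  71. ]
vial_c 0.78 [326.8 268.4] [442.5 101.5  71. ]
vial_c 0.7 [264.7 193.5] [512.7 342.5  71. ]
vial_c 0.57 [360.7 287.8] [449.2  26.5  71. ]
cassette_spare 0.68 [367.  248.3] [553.   79.1  42. ]
tip_rack 0.81 [225.1 209.5] [430.6 391.6  50. ]
bottle_std 0.86 [260.7 161.9] [560.3 399.7 106. ]
```

View pics/top0.png

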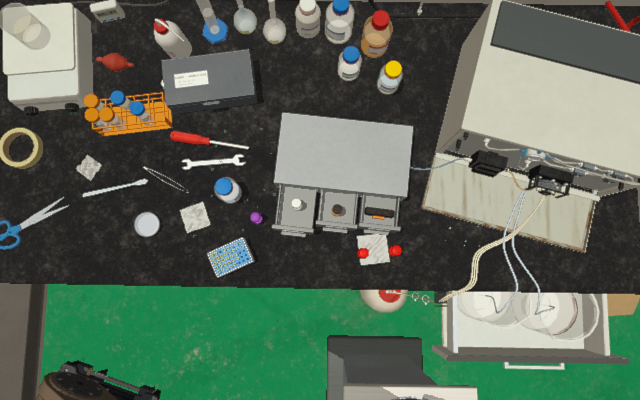

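View pics/scene0.png

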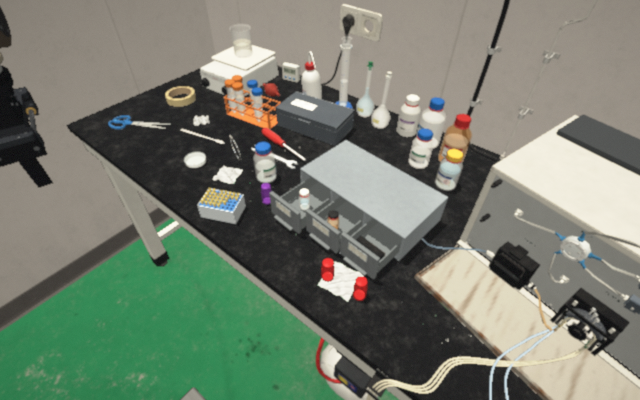

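The top view shows the unit's roof at about (275–412, 115–195). The left drawer holds the white-capped vial (297,203), the middle one the black-capped vial (338,210), and the right one the cassette (379,212). Red look-alikes stand at (362,253) and (396,251), a purple one at (256,217). I'll fit the unit's pose next.

Run:
```python
from h import *
from scipy.optimize import least_squares
c=cam("top");im=c["image"]
o=env.outline_of("top","unit")
m=o[0]["region"];print(m.sum())
crop=im[105:270,240:420];b=cv2.resize(crop,None,fx=4,fy=3.6*4/3.6,interpolation=cv2.INTER_CUBIC)
b=cv2.resize(im[110:245,250:430],None,fx=4.4,fy=4.4,interpolation=cv2.INTER_CUBIC)
cv2.imwrite("pics/crop1.png",b[...,::-1])
s=cam("scene");b=cv2.resize(s["image"][130:310,230:460],None,fx=3.3,fy=3.3,interpolation=cv2.INTER_CUBIC)
cv2.imwrite("pics/crop2.png",b[...,::-1])
```

```text
9595
```

View pics/crop1.png

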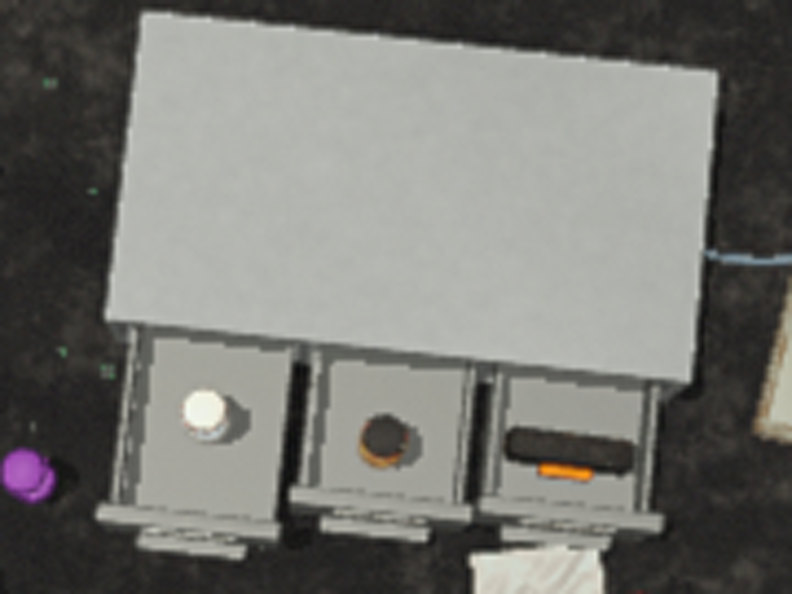

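View pics/crop2.png

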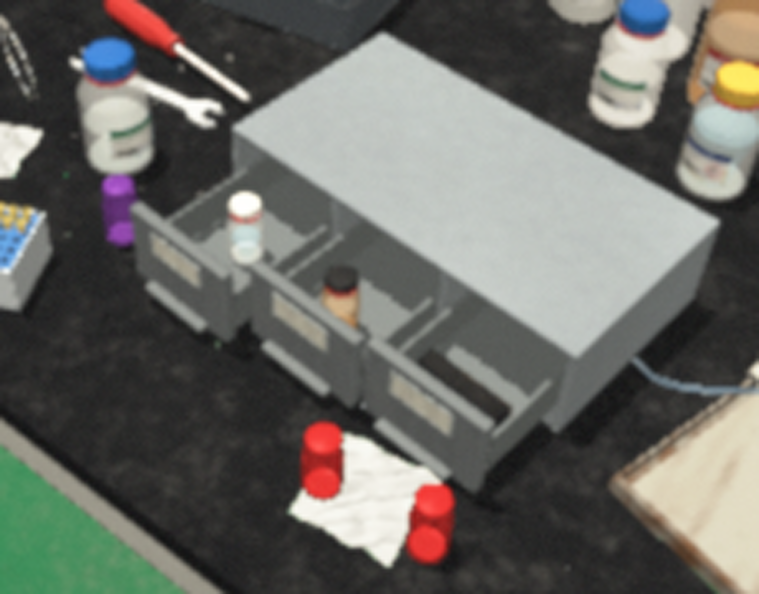

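```bash
cat >> h.py <<'E'
def fitunit(c,px):
    from scipy.optimize import least_squares
    L=np.array([[85,156],[85,-156],[-85,-156],[-85,156]])
    def f(p):
        R=np.array([[np.cos(p[2]),-np.sin(p[2])],[np.sin(p[2]),np.cos(p[2])]])
        return np.concatenate([proj(c,np.append(R@l+p[:2],84))-q for l,q in zip(L,px)])
    r=least_squares(f,[690,170,-.1],diff_step=1e-2);return r
def toU(p,P):
    R=np.array([[np.cos(p[2]),-np.sin(p[2])],[np.sin(p[2]),np.cos(p[2])]]);return (R.T@(np.array(P)[:2]-p[:2])).round(1)
def toW(p,l):
    R=np.array([[np.cos(p[2]),-np.sin(p[2])],[np.sin(p[2]),np.cos(p[2])]]);return (R@np.array(l)+p[:2]).round(1)
E
python3 - <<'E'
from h import *
c=cam("top");k=lambda a:np.array(a)/4.4+[250,110]
r=fitunit(c,[k(q) for q in((142,12),(718,72),(690,385),(107,320))]);p=r.x;print("top",p,r.fun.round(2))
s=cam("scene");ks=lambda a:np.array(a)/3.3+[230,130]
r2=fitunit(s,[ks(q) for q in((385,33),(719,220),(577,355),(235,128))]);print("scene",r2.x,r2.fun.round(2))
for n,a in dict(Lin=(100,505),Lin2=(280,524),Min=(293,489),Min2=(472,507),Rin=(482,497),Rin2=(663,516)).items(): print(n,toU(p,ray(c,k(a),78)))
for n,a in dict(L=(137,212),L2=(235,287),M=(253,266),M2=(358,355),R=(368,343),R2=(485,438)).items(): print("scene outer",n,toU(r2.x,ray(s,ks(a),78)))
for y in(100,0,-100): print(toW(p,[-85,y]))
for n,a,z in(("purple",(24,472),55),): print(n,toU(p,ray(c,k(a),z)),ray(c,k(a),z))
for a in((362,253),(396,251)): print("red",toU(p,ray(c,a,55)),ray(c,a,55))
E
```

```text
top [ 6.93012340e+02  1.67535153e+02 -8.96539837e-02] [-0.17 -0.13  0.22  0.04  0.58 -0.2  -0.62  0.27]
scene [ 6.94114619e+02  1.66380736e+02 -9.32253371e-02] [-0.37 -0.8   0.82  0.23  0.25  0.52 -0.91 -0.89]
Lin [-181.5  147.3]
Lin2 [-181.3   52.1]
Min [-162.2   47.3]
Min2 [-161.6  -47.3]
Rin [-155.8  -52. ]
Rin2 [-155.5 -147.6]
scene outer L [-191.6  139.4]
scene outer L2 [-191.7   39.9]
scene outer M [-170.2   45.2]
scene outer M2 [-176.6  -55.9]
scene outer R [-164.9  -53.8]
scene outer R2 [-169.7 -150.9]
[617.3 274.7]
[608.4 175.1]
[599.4  75.5]
purple [-166.5  192. ] [544.4 373.7  55. ]
red [-223.2  -66.4] [464.8 121.4  55. ]
red [-210.  -145.2] [470.9  41.7  55. ]
```

Outer faces stand at about -191 (left) and -172 (middle) in the unit's frame. I'll close the fingers and move across high up.

Request:
send_rows([
  [[-0.1, 0.1, 0, 0, 0, -0.03], [-0.2, 0.22, 0, 0, 0, -0.07], [-0.3, 0.34, 0, 0, 0, -0.1], [-0.4, 0.46, 0, 0, 0, -0.145], [-0.5, 0.58, 0, 0, 0, -0.145], [-0.6, 0.7, 0, 0, 0, -0.145], [-0.66, 0.78, 0, 0, 0, -0.145], [-0.678, 0.833, 0, 0, 0, -0.145], [-0.678, 0.833, 0, 0, 0, -0.145], [-0.678, 0.833, 0, 0, 0, -0.145]],
], grip=1)

```text
t: 2.08
eef_pos: [369.7, 321.8, 222.8]
tcp_rot: [3.141, -0.0, 1.479]
ft_force: [0.2, 1.0, -0.1]
opening: 0.356
```

```bash
cat >> h.py <<'E'
P=np.array([693.3,167.2,-.0905])
def togo(l,z):
    from scipy.spatial.transform import Rotation as Ro
    s=env.state();R=Ro.from_euler("xyz",s["tcp_rot"]).as_matrix()
    d=np.append(toW(P,l),z)-s["eef_pos"]
    yaw=np.pi/2+P[2]; Rt=Ro.from_euler("xyz",[np.pi,0,yaw]).as_matrix()
    print("t",s["t"],s["eef_pos"].round(1),"unit",toU(P,s["eef_pos"]),"open",round(s["opening"],2),"F",s["ft_force"].round(1))
    print("shift/300",(R.T@d/300).round(4),"turn",(Ro.from_matrix(R.T@Rt).as_rotvec()/(np.pi/2)).round(4))
E
python3 -c "
from h import *
togo([-228,100],222);togo([-228,100],48)"
```

```text
t 2.0833 [369.7 321.8 222.8] unit [-336.2  124.7] open 0.36 F [ 0.2  1.  -0.1]
shift/300 [-0.0818  0.3609  0.0027] turn [ 0.0002 -0.0002 -0.0011]
t 2.0833 [369.7 321.8 222.8] unit [-336.2  124.7] open 0.36 F [ 0.2  1.  -0.1]
shift/300 [-0.082   0.3608  0.5827] turn [ 0.0002 -0.0002 -0.0011]
```

Request:
send_rows([
  [[-0.03, 0.12, 0, 0, 0, 0], [-0.06, 0.24, 0, 0, 0, 0], [-0.082, 0.34, 0.03, 0, 0, 0], [-0.082, 0.36, 0.13, 0, 0, 0], [-0.082, 0.36, 0.24, 0, 0, 0], [-0.082, 0.36, 0.35, 0, 0, 0], [-0.082, 0.36, 0.46, 0, 0, 0], [-0.082, 0.36, 0.54, 0, 0, 0], [-0.082, 0.36, 0.583, 0, 0, 0], [-0.082, 0.36, 0.583, 0, 0, 0], [-0.082, 0.36, 0.583, 0, 0, 0], [-0.082, 0.36, 0.583, 0, 0, 0]],
])

```text
t: 3.08
eef_pos: [474.3, 289.6, 48.7]
tcp_rot: [3.141, -0.001, 1.483]
ft_force: [0.2, 0.3, -0.0]
opening: 0.01
```

Run:
```python
from h import *
togo([-204,100],48);c=cam("top")
b=cv2.resize(c["image"][110:275,220:430],None,fx=3.6,fy=3.6,interpolation=cv2.INTER_CUBIC);cv2.imwrite("pics/c3.png",b[...,::-1])
```

```text
t 3.0833 [474.3 289.6  48.7] unit [-229.2  102.1] open 0.01 F [ 0.2  0.3 -0. ]
shift/300 [-0.0072  0.084   0.0023] turn [ 0.0007 -0.0005  0.0015]
```

View pics/c3.png

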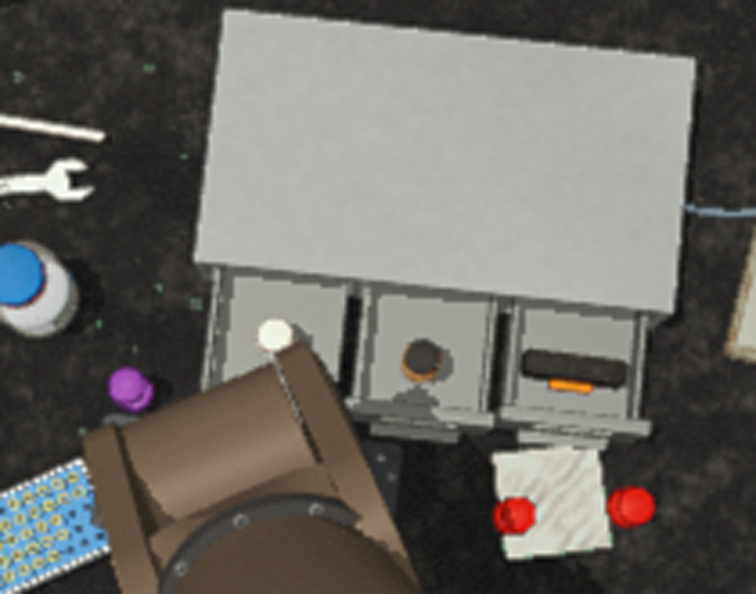

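The arm hides only part of the left drawer. The fingers are in front of it, clear of the purple and red look-alikes. I'll push gently now.

Request:
send_rows([
  [[-0.001, 0.015, 0, 0, 0, 0], [-0.002, 0.03, 0, 0, 0, 0], [-0.003, 0.045, 0, 0, 0, 0], [-0.004, 0.058, 0, 0, 0, 0], [-0.005, 0.067, 0, 0, 0, 0], [-0.006, 0.074, 0, 0, 0, 0], [-0.007, 0.08, 0, 0, 0, 0], [-0.007, 0.086, 0, 0, 0, 0], [-0.007, 0.092, 0, 0, 0, 0], [-0.007, 0.098, 0, 0, 0, 0], [-0.007, 0.104, 0, 0, 0, 0], [-0.007, 0.11, 0, 0, 0, 0]],
])

```text
t: 4.13
eef_pos: [506.8, 283.6, 47.7]
tcp_rot: [-3.141, 0.0, 1.482]
ft_force: [-1.7, -1.7, -0.1]
opening: 0.003
```

```bash
python3 -c "
from h import *
togo([-105,100],48)"
```

```text
t 4.1333 [506.8 283.6  47.7] unit [-196.2   99. ] open 0.0 F [-1.7 -1.7 -0.1]
shift/300 [ 0.0028  0.3042 -0.0012] turn [-0.0003  0.0001  0.001 ]
```

Request:
send_rows([
  [[0, 0.007, 0, 0, 0, 0], [0, 0.015, 0, 0, 0, 0], [0, 0.023, 0, 0, 0, 0], [0, 0.031, 0, 0, 0, 0], [0, 0.039, 0, 0, 0, 0], [0, 0.047, 0, 0, 0, 0], [0, 0.055, 0, 0, 0, 0], [0, 0.063, 0, 0, 0, 0], [0, 0.071, 0, 0, 0, 0], [0, 0.079, 0, 0, 0, 0], [0, 0.087, 0, 0, 0, 0], [0, 0.095, 0, 0, 0, 0]],
])

```text
t: 5.13
eef_pos: [535.5, 281.1, 47.7]
tcp_rot: [-3.142, -0.0, 1.482]
ft_force: [-2.7, -1.4, -1.6]
opening: 0.003
```

Request:
send_rows([
  [[0, 0.008, 0, 0, 0, 0], [0, 0.016, 0, 0, 0, 0], [0, 0.024, 0, 0, 0, 0], [0, 0.032, 0, 0, 0, 0], [0, 0.04, 0, 0, 0, 0], [0, 0.048, 0, 0, 0, 0], [0, 0.056, 0, 0, 0, 0], [0, 0.064, 0, 0, 0, 0], [0, 0.072, 0, 0, 0, 0], [0, 0.08, 0, 0, 0, 0], [0, 0.088, 0, 0, 0, 0], [0, 0.096, 0, 0, 0, 0]],
])

```text
t: 6.13
eef_pos: [564.2, 278.5, 47.7]
tcp_rot: [3.142, -0.0, 1.482]
ft_force: [-1.5, -0.8, -0.8]
opening: 0.004
```

Run:
```python
from h import *
togo([-105,100],48);c=cam("scene")
b=cv2.resize(c["image"][130:310,230:460],None,fx=3.3,fy=3.3,interpolation=cv2.INTER_CUBIC);cv2.imwrite("pics/c4.png",b[...,::-1])
```

```text
t 6.1333 [564.2 278.5  47.7] unit [-138.6   99.2] open 0.0 F [-1.5 -0.8 -0.8]
shift/300 [ 0.0026  0.1123 -0.0009] turn [ 0.     -0.      0.0009]
```

View pics/c4.png

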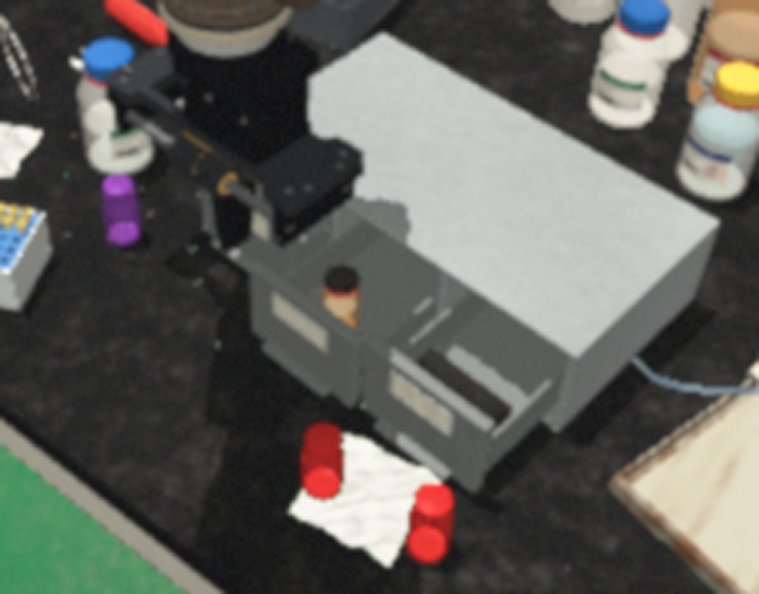

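The gripper body clears the bottle. The left drawer is moving and everything else is undisturbed. I'll continue and slow down towards the stop.

Request:
send_rows([
  [[0, 0.008, 0, 0, 0, 0], [0, 0.016, 0, 0, 0, 0], [0, 0.024, 0, 0, 0, 0], [0, 0.032, 0, 0, 0, 0], [0, 0.04, 0, 0, 0, 0], [0, 0.048, 0, 0, 0, 0], [0, 0.056, 0, 0, 0, 0], [0, 0.063, 0, 0, 0, 0], [0, 0.069, 0, 0, 0, 0], [0, 0.075, 0, 0, 0, 0], [0, 0.08, 0, 0, 0, 0], [0, 0.085, 0, 0, 0, 0]],
])

```text
t: 7.18
eef_pos: [589.5, 276.3, 47.8]
tcp_rot: [3.142, -0.0, 1.482]
ft_force: [-1.9, -0.2, 1.5]
opening: 0.008
```

Request:
send_rows([
  [[0, 0.003, 0, 0, 0, 0], [0, 0.006, 0, 0, 0, 0], [0, 0.009, 0, 0, 0, 0], [0, 0.012, 0, 0, 0, 0], [0, 0.015, 0, 0, 0, 0], [0, 0.018, 0, 0, 0, 0], [0, 0.02, 0, 0, 0, 0], [0, 0.022, 0, 0, 0, 0]],
])

```text
t: 7.85
eef_pos: [595.1, 275.8, 47.7]
tcp_rot: [-3.14, 0.0, 1.482]
ft_force: [-9.6, 0.9, 5.9]
opening: 0.004
```

```bash
python3 -c "
from h import *
togo([-105,100],48)"
```

```text
t 7.85 [595.1 275.8  47.7] unit [-107.6   99.3] open 0.0 F [-9.6  0.9  5.9]
shift/300 [ 0.0024  0.0088 -0.0009] turn [-0.0012  0.0002  0.0009]
```

Request:
send_rows([
  [[0, 0.002, 0, 0, 0, 0], [0, 0.004, 0, 0, 0, 0], [0, 0.004, 0, 0, 0, 0]],
])

```text
t: 8.1
eef_pos: [595.1, 275.7, 47.7]
tcp_rot: [-3.137, 0.001, 1.482]
ft_force: [-12.3, 1.3, 8.7]
opening: 0.009
```

```bash
python3 -c "
from h import *
togo([-200,20],48)"
```

```text
t 8.1 [595.1 275.7  47.7] unit [-107.6   99.2] open 0.01 F [-12.3   1.3   8.7]
shift/300 [-0.2636 -0.3084  0.0007] turn [-0.0027  0.0006  0.001 ]
```

Left is shut: it stopped rigidly at 12 N. I'll back off and go round to the middle drawer.

Request:
send_rows([
  [[0, -0.03, 0, 0, 0, 0], [0, -0.1, 0, 0, 0, 0], [0, -0.18, 0, 0, 0, 0], [0, -0.27, 0, 0, 0, 0], [0, -0.34, 0, 0, 0, 0], [0, -0.36, 0, 0, 0, 0], [-0.06, -0.36, 0, 0, 0, 0], [-0.14, -0.36, 0, 0, 0, 0], [-0.22, -0.36, 0, 0, 0, 0], [-0.29, -0.36, 0, 0, 0, 0], [-0.31, -0.36, 0, 0, 0, 0], [-0.31, -0.36, 0, 0, 0, 0]],
])

```text
t: 9.1
eef_pos: [482.0, 191.5, 47.9]
tcp_rot: [3.141, -0.0, 1.48]
ft_force: [0.2, 0.0, 0.6]
opening: 0.004
```

Run:
```python
from h import *
togo([-186,5],48);c=cam("scene")
b=cv2.resize(c["image"][130:310,230:460],None,fx=3.3,fy=3.3,interpolation=cv2.INTER_CUBIC);cv2.imwrite("pics/c5.png",b[...,::-1])
```

```text
t 9.1 [482.  191.5  47.9] unit [-212.6    5.1] open 0.0 F [0.2 0.  0.6]
shift/300 [-0.0004  0.0886 -0.0002] turn [ 0.0006 -0.0002 -0.0004]
```

View pics/c5.png

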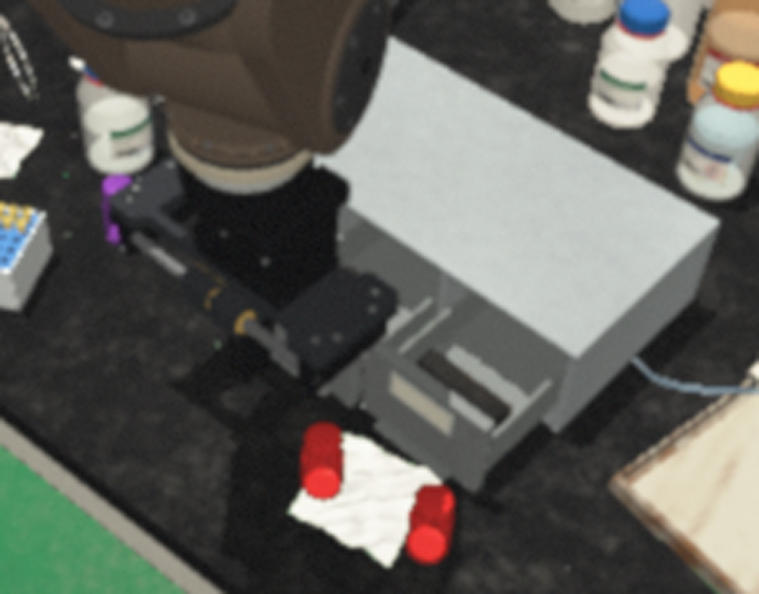

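The fingers are in front of the middle drawer, and the red vials are untouched (310,460 and 432,525 in the crop). I'll push the same way.

Request:
send_rows([
  [[0, 0.015, 0, 0, 0, 0], [0, 0.03, 0, 0, 0, 0], [0, 0.045, 0, 0, 0, 0], [0, 0.058, 0, 0, 0, 0], [0, 0.067, 0, 0, 0, 0], [0, 0.074, 0, 0, 0, 0], [0, 0.08, 0, 0, 0, 0], [0, 0.086, 0, 0, 0, 0], [0, 0.092, 0, 0, 0, 0], [0, 0.098, 0, 0, 0, 0], [0, 0.104, 0, 0, 0, 0], [0, 0.11, 0, 0, 0, 0]],
])

```text
t: 10.15
eef_pos: [514.0, 189.6, 47.7]
tcp_rot: [-3.141, 0.0, 1.482]
ft_force: [-1.4, 0.5, 0.2]
opening: 0.006
```

Request:
send_rows([
  [[0, 0.007, 0, 0, 0, 0], [0, 0.015, 0, 0, 0, 0], [0, 0.023, 0, 0, 0, 0], [0, 0.031, 0, 0, 0, 0], [0, 0.039, 0, 0, 0, 0], [0, 0.047, 0, 0, 0, 0], [0, 0.055, 0, 0, 0, 0], [0, 0.063, 0, 0, 0, 0], [0, 0.071, 0, 0, 0, 0], [0, 0.079, 0, 0, 0, 0], [0, 0.087, 0, 0, 0, 0], [0, 0.095, 0, 0, 0, 0]],
])

```text
t: 11.15
eef_pos: [542.7, 187.1, 47.7]
tcp_rot: [-3.142, -0.0, 1.482]
ft_force: [-1.6, -1.2, 0.5]
opening: 0.006
```

Request:
send_rows([
  [[0, 0.008, 0, 0, 0, 0], [0, 0.016, 0, 0, 0, 0], [0, 0.024, 0, 0, 0, 0], [0, 0.032, 0, 0, 0, 0], [0, 0.04, 0, 0, 0, 0], [0, 0.048, 0, 0, 0, 0], [0, 0.056, 0, 0, 0, 0], [0, 0.064, 0, 0, 0, 0], [0, 0.072, 0, 0, 0, 0], [0, 0.08, 0, 0, 0, 0], [0, 0.087, 0, 0, 0, 0], [0, 0.094, 0, 0, 0, 0]],
])

```text
t: 12.15
eef_pos: [570.8, 184.6, 47.7]
tcp_rot: [-3.142, -0.0, 1.482]
ft_force: [-2.0, -0.3, 0.4]
opening: 0.006
```

```bash
python3 -c "
from h import *
togo([-107.6,5],48)"
```

```text
t 12.15 [570.8 184.6  47.7] unit [-123.6    6.3] open 0.01 F [-2.  -0.3  0.4]
shift/300 [-0.0043  0.0533 -0.001 ] turn [-0.    -0.     0.001]
```

Request:
send_rows([
  [[0, 0.007, 0, 0, 0, 0], [0, 0.013, 0, 0, 0, 0], [0, 0.019, 0, 0, 0, 0], [0, 0.025, 0, 0, 0, 0], [0, 0.03, 0, 0, 0, 0], [0, 0.035, 0, 0, 0, 0], [0, 0.039, 0, 0, 0, 0], [0, 0.043, 0, 0, 0, 0], [0, 0.046, 0, 0, 0, 0], [0, 0.049, 0, 0, 0, 0], [0, 0.052, 0, 0, 0, 0], [0, 0.055, 0, 0, 0, 0]],
])

```text
t: 13.15
eef_pos: [586.6, 183.2, 47.7]
tcp_rot: [-3.14, 0.0, 1.482]
ft_force: [-7.2, 0.2, 4.6]
opening: 0.007
```

Request:
send_rows([
  [[0, 0.002, 0, 0, 0, 0], [0, 0.004, 0, 0, 0, 0], [0, 0.004, 0, 0, 0, 0]],
])

```text
t: 13.4
eef_pos: [586.6, 183.2, 47.7]
tcp_rot: [-3.138, 0.001, 1.482]
ft_force: [-10.0, -0.3, 4.6]
opening: 0.004
```

```bash
python3 -c "
from h import *
togo([-107.6,5],48)"
```

```text
t 13.4 [586.6 183.2  47.7] unit [-107.7    6.3] open 0.0 F [-10.   -0.3   4.6]
shift/300 [-0.0042  0.0004 -0.0009] turn [-0.0023  0.0004  0.001 ]
```

Both drawers rest at the same stop (-107.6 and -107.7). I'll retreat, lift and clear the view.

Request:
send_rows([
  [[0, -0.03, 0, 0, 0, 0], [0, -0.1, 0, 0, 0, 0], [0, -0.18, 0, 0, 0, 0], [0, -0.25, 0, 0, 0, 0], [0, -0.28, 0, 0, 0, 0], [0, -0.3, -0.06, 0, 0, 0], [0, -0.3, -0.16, 0, 0, 0], [0, -0.3, -0.28, 0, 0, 0], [0, -0.3, -0.4, 0, 0, 0], [0, -0.3, -0.5, 0, 0, 0], [0, -0.3, -0.55, 0, 0, 0], [0, -0.3, -0.55, 0, 0, 0]],
])

```text
t: 14.4
eef_pos: [500.4, 191.5, 216.6]
tcp_rot: [3.134, -0.003, 1.482]
ft_force: [0.6, 0.5, -0.3]
opening: 0.004
```

Request:
send_rows([
  [[0.1, 0, 0, 0, 0, 0], [0.2, 0, 0, 0, 0, 0], [0.3, -0.03, 0, 0, 0, 0], [0.4, -0.08, 0, 0, 0, 0], [0.5, -0.13, 0, 0, 0, 0], [0.6, -0.2, 0, 0, 0, 0], [0.7, -0.3, 0, 0, 0, 0], [0.8, -0.4, 0, 0, 0, 0], [0.9, -0.5, 0, 0, 0, 0], [1, -0.6, 0, 0, 0, 0], [1, -0.6, 0, 0, 0, 0], [1, -0.6, 0, 0, 0, 0]],
])

```text
t: 15.4
eef_pos: [344.4, 507.4, 211.5]
tcp_rot: [-3.141, 0.001, 1.485]
ft_force: [-0.2, 0.5, -1.0]
opening: 0.007
```

Run:
```python
from h import *
togo([-228,100],222);c=cam("top");s=cam("scene")
f=lambda i:cv2.resize(i,None,fx=2.4,fy=2.4,interpolation=cv2.INTER_CUBIC)
cv2.imwrite("pics/c6.png",np.hstack([f(c["image"][105:270,220:385+45][:, :]),f(s["image"][145:310,240:360])])[...,::-1])
```

```text
t 15.4 [344.4 507.4 211.5] unit [-378.3  307.2] open 0.01 F [-0.2  0.5 -1. ]
shift/300 [-0.6933  0.4974 -0.0348] turn [-0.0003  0.0003  0.0032]
```

View pics/c6.png

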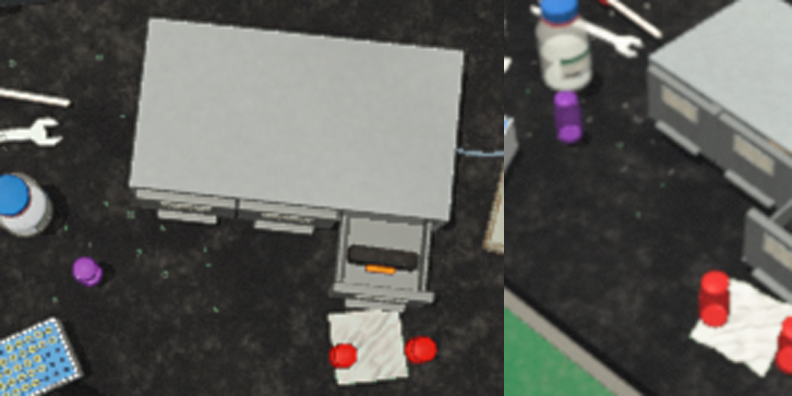

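The left and middle drawers are flush with the unit. The right drawer is still open with the cassette in it, and the bystanders and look-alikes are where they were. Handing in.

```bash
python3 -c "
from cell import env
print(env.job_done())"
```

```text
the job is handed in; nothing more can be done
None
```

The left drawer (clear vial) and the middle drawer (brown vial) are pushed fully shut, and the right drawer with the spare cassette was left open. I used the closed fingertips at about 30 mm/s, slowing down before each stop, and handed the job in with the arm well clear at about 15 s.

- **Drawers:** both stopped hard at the same depth, with the tool at -107.6 and -107.7 mm in the unit's frame. The last force readings were about 12 N (left) and 10 N (middle), and about 2 N during the slides. The final pictures show both fronts flush with the unit.
- **Surroundings:** in the same pictures the right drawer and its cassette look unmoved, and so do the tip rack, the bottle and the red and purple look-alikes.
- **Not checked:** the vials can't be seen once the drawers are shut. That they are still upright is inferred from the slow, low-force push.
- **A disagreement:** the tool stopped 2.6 mm short of where I had worked out (-105 mm). I put that down to finger width or calibration, since both drawers stopped rigidly at the same place.

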